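Load a relay into the test dock

TASK

Put the grey relay into the empty bay of the relay test dock: slide it straight down until it sits fully home on the bay's floor, upright, and let go of it (either way round is fine). Leave the loose blue relay standing where it is.

Things in the scene. Friction and masses are not known exactly. Their poses are not given: they have to be found in the camera images.
- grey_relay_center (a point): centre of the grey relay, 32 mm above its underside. Loose, upright, about 55 g. The grey body is a box 62 mm along its x, 28 mm along y, 45 mm high (z up); above it an orange cap reaches 64 mm (allow 50 x 22 mm). Grip the body across its 28 mm, close under its top edge: only its upper 13 mm stay out of the bay when home. May go in either way round
- blue_relay_center (a point): centre of the loose blue relay, same shape and size as the grey one, upright on the bench; to be left alone. The two relays may have changed places
- dock: test dock fixed to the bench; origin at the middle of its block, at bench height; z up. Block with white top, 54 mm (x) by 168 mm (y), 40 mm high; low grey lip with lamps, 22 mm high, on its -x side, reaching 54 mm from the origin. Two bays end to end along y, centres 40 mm either side of the origin: the +y one is empty, the -y one holds a fixed blue relay whose top is 72 mm above the bench
- bay_floor (a point): centre of the empty bay's floor, 8 mm above the bench; axes as the dock's. The bay is a well 31 mm (x) by 65 mm (y), so 1.5 mm free each side, 32 mm deep: mouth 40 mm above the bench, with a 4 mm sloping lead-in round it. The relay's x must lie along this y. Home, the middle of its underside rests on this point and its centre is 32 mm above it
Not all that is in view belongs to the job. There is more than one size of the part that bears blue_relay_center; the job needs the smaller.

How it is judged:
By the outcome, as a careful person would: the job done as asked, in the order asked, and still so for the second after the job is handed in, with the robot touching nothing.
It also fails if it takes over 40 s, if anything falls off the work surface, if the arm or the gripper's body presses on something with over 40 N, if the wrist force passes 120 N, or if a joint passes its speed limit or range.

ROBOT

A 7-joint arm with a two-finger parallel gripper is mounted at the origin on a cart in front of the work surface, level with it; the furniture and walls round the work are solid. World frame = base frame: x ahead of the robot, y to its left, z up, the work surface at z = 0. Lengths are in m, angles in rad, forces in N, time in s.
With the tool pointing down it reaches from about 0.4 to 0.85 m from the base axis. Payload 4.5 kg.
Tool frame: the origin (TCP) lies at the very end of the fingers, on their centre line; the grasp point (between the pads) lies 19 mm behind it; z points along the fingers, y is the line along which they close (so a half turn about z gives the same grasp; the last joint's range is limited). The gripper opens to 88 mm and grips with 3 to 60 N. Pads are 18 mm wide; open, the fingers measure 123 mm over their backs; the gripper's body (75 mm by 187 mm) begins 45 mm behind the grasp point.
Start: joints at [1.28, 0.689, -0.195, 1.565, 0.157, 0.902, -0.215], TCP at [0.199, -0.592, 0.239] pointing down, gripper open.
Joint ranges: [-3.01, 3.01], [-0.46, 2.08], [-1.47, 1.51], [0.13, 2.56], [-1, 4.14], [0.04, 2.09], [-2.66, 2.66]. Speed limits (rad/s): [2.57, 2.57, 3.14, 3.14, 3.14, 3.14, 3.14].

INTERFACE

Orientations are given as a unit quaternion [x, y, z, w].
In Python, from plant import r, eyes, nets gives the robot as it stands.
- The arm moves only by the shell command python3 -m pendant 'ROWS' [FORCE]. ROWS is JSON, a list of rows, each an object of numbers: "claw": the opening, from 0 (shut) to 1 (fully open); "dx", "dy", "dz": the shift along the world's x, y, z in mm; "twist": the turn about the world's z in rad. In form: [{"claw": .., "dx": .., "dy": .., "dz": .., "twist": ..}, ...]. A call has 1 to 8 rows; each row is the pose to reach, as a shift and turn from the pose commanded when the call began; what a row does not reach only later rows make up. A row lasts 1/10 s, in which the tool goes at most 50 mm and 8.59 degrees, less where a joint would pass 70% of its speed; a pose out of reach is approached as far as the arm can. A call with a gripper value outside its range is refused whole. The fingers move at their own pace and stop on an object; FORCE is the grip in N (left out, the last holds). Time passes only in rows, so rows that repeat a pose let the fingers close. It gives the time, the measured TCP pose, the force, the opening and the grip force at its end, in the units of the state.
- r.get_state(): the state, without advancing time (a new reading comes with each control period).
- eyes.snapshot(name): name is "side" or "top" or "wrist"; returns (picture, depth): 400x640x3 uint8, blue, green, red; 400x640 float32, m along the optical axis (not along the pixel's ray), 0 where there is no reading.
- eyes.camera_info(name): a dict with "K" (3x3 intrinsics, pixels), "D" ([k1, k2, p1, p2, k3] as OpenCV has them; the pictures are not rectified), "world_to_cam" (4x4, takes a point from world to camera coordinates); the wrist camera has in their place "T_tool_cam" (4x4, takes a point from camera to tool coordinates, whose origin is the TCP and whose axes are the flange's). Camera axes: x right, y down, z forward; pixel columns grow to the right and rows downward; lengths in m; the calibration is good to about 2 mm. A picture is of the moment at which its call begins: read the wrist's pose just before it. camera_info takes no time and is no camera call.
- r.finish_job(): hands the job in; it is judged then, once.
Trained networks look in the newest picture that a camera, given by its name, has taken for a name from the list of things; names that differ only in an ending like _2 or _b are one class to them, and where a whole thing is asked for, a point or a joint stands for the part that bears it (a point fixed in the world has none). Each returns a list of dicts, best first, with "confidence" (0 to 1); they miss things now and then, are a little off and sometimes report something else, mostly with a low value. They report only what shows in the picture. A call takes as long as a camera call. They do not tell look-alikes from the thing itself.
- nets.spot_in(camera, query): "box" ([left, top, width, height] as shares, 0 to 1, of the picture: columns of its width, rows of its height, round what is visible of it).
- nets.place_of(camera, query): "position" ([column, row] as shares, 0 to 1, of the picture: columns of its width, rows of its height: a listed point, or the origin of a listed thing).
The state is a dict: "clock": time; "q": joint angles; "qd": joint speeds; "joint_torque": joint torques, N m; "tool_pos": TCP position; "eef_rot": TCP orientation; "contact_force": force on the tool from outside, world axes, zero at the start; "moment": the same for the moment, N m; "opening": opening from 0.0 (shut) to 1.0 (fully open); "finger_force": force on a finger pad.
Only numpy, scipy, OpenCV 4.12 (cv2) and the standard library are available. Lean on these libraries where they do the work, as an engineer would, in place of code of your own. Each camera call takes 0.05 s, during which the arm holds its last target. There are 200 camera calls.

## Working session

There is one attempt and no reset: what is moved stays moved. The work goes in short steps, Python scripts to look and compute and a shell command to move; the robot and the scene stay as the last step left them, time stands still between calls to the robot, and variables do not carry over. Pictures are saved under pics/ and viewed, at most 10 in all, crops included, and the job is handed in when it is done.

```bash
mkdir -p pics
cat > h.py <<'E'
import numpy as np, cv2
from scipy.spatial.transform import Rotation as R
from plant import r, eyes, nets
def snap(c):
    s=r.get_state(); p,d=eyes.snapshot(c); i=eyes.camera_info(c)
    K=np.array(i["K"]);D=np.array(i["D"],float)
    if c=="wrist":
        T=np.eye(4);T[:3,:3]=R.from_quat(s["eef_rot"]).as_matrix();T[:3,3]=s["tool_pos"]
        W=T@np.array(i["T_tool_cam"])
    else: W=np.linalg.inv(np.array(i["world_to_cam"]))
    return p,d,K,D,W
def ray(uv,K,D,W):
    n=cv2.undistortPoints(np.array(uv,float).reshape(-1,1,2),K,D)[:,0]
    return np.c_[n,np.ones(len(n))]@W[:3,:3].T, W[:3,3]
def at_z(uv,z,K,D,W):
    d,o=ray(uv,K,D,W); return o+d*((z-o[2])/d[:,2])[:,None]
def cloud(d,K,D,W):
    v,u=np.mgrid[:d.shape[0],:d.shape[1]]
    g,o=ray(np.c_[u.ravel(),v.ravel()],K,D,W)
    P=o+g*d.ravel()[:,None]; P[d.ravel()==0]=np.nan
    return P.reshape(*d.shape,3)
E
python3 - <<'E'
from h import *
print({k:np.round(v,3) for k,v in r.get_state().items()})
zs={"grey_relay_center":.032,"blue_relay_center":.032,"dock":0,"bay_floor":.008}
for c in ("top","side"):
    p,d,K,D,W=snap(c); cv2.imwrite(f"pics/{c}1.png",p)
    print(c,W[:3,3].round(3))
    for q,z in zs.items():
        for e in nets.place_of(c,q)[:4]:
            uv=np.array(e["position"])*[640,400]
            print(q,round(e["confidence"],2),uv.round(),at_z([uv],z,K,D,W)[0].round(4))
E
```

```text
{'clock': np.float64(0.0), 'q': array([ 1.28 ,  0.69 , -0.195,  1.566,  0.157,  0.902, -0.215]), 'qd': array([ 0.001, -0.001, -0.001,  0.002,  0.001, -0.001, -0.001]), 'joint_torque': array([ 0.0000e+00, -5.2757e+01, -1.2670e+00, -1.5343e+01, -5.3000e-02,
        7.0000e-03,  0.0000e+00]), 'tool_pos': array([ 0.199, -0.592,  0.238]), 'eef_rot': array([ 0.987,  0.162, -0.   , -0.001]), 'contact_force': array([-0.775,  0.921,  1.095]), 'moment': array([-0.013,  0.009,  0.004]), 'finger_force': np.float64(0.0), 'opening': np.float64(0.996)}
top [0.404 0.211 1.151]
grey_relay_center 0.63 [258. 185.] [0.5394 0.3674 0.032 ]
blue_relay_center 0.94 [217. 217.] [0.4601 0.4645 0.032 ]
blue_relay_center 0.79 [311. 205.] [0.4938 0.2368 0.032 ]
dock 0.97 [417. 199.] [ 0.5154 -0.0267  0.    ]
bay_floor 0.64 [405. 201.] [0.5097 0.0052 0.008 ]
side [0.157 0.875 0.509]
grey_relay_center 0.98 [264. 258.] [0.5451 0.3726 0.032 ]
grey_relay_center 0.67 [365. 188.] [0.4991 0.0352 0.032 ]
blue_relay_center 0.72 [329. 226.] [0.4966 0.2201 0.032 ]
dock 0.55 [366. 189.] [ 0.5204 -0.0204  0.    ]
bay_floor 0.64 [365. 192.] [0.5076 0.0117 0.008 ]
```

View pics/top1.png

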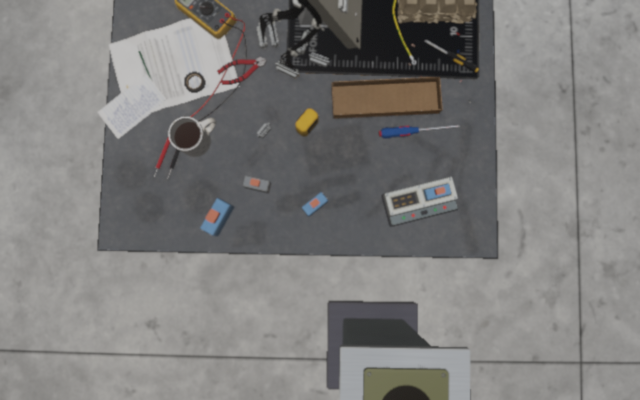

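View pics/side1.png

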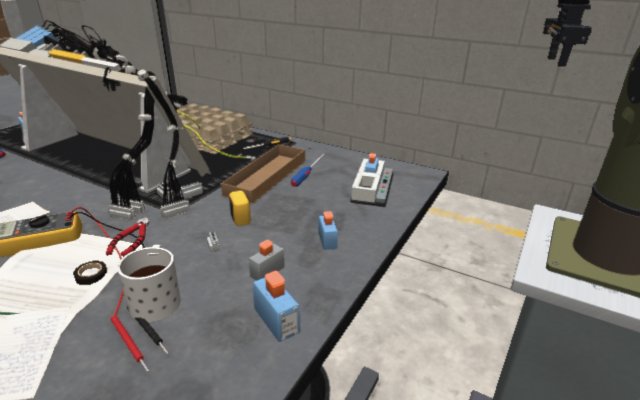

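The top view shows the grey relay at (257,184), the small blue one at (315,204), a larger blue decoy at (216,217), and the dock at (421,200) with its empty bay at (405,201). The side view agrees. I'll go over the dock for a closer look with the wrist camera.

```bash
python3 -m pendant '[{"claw":1,"dx":240,"dy":560,"dz":60,"twist":0},{"claw":1,"dx":240,"dy":560,"dz":60,"twist":0},{"claw":1,"dx":240,"dy":560,"dz":60,"twist":0},{"claw":1,"dx":240,"dy":560,"dz":60,"twist":0},{"claw":1,"dx":240,"dy":560,"dz":60,"twist":0},{"claw":1,"dx":240,"dy":560,"dz":60,"twist":0},{"claw":1,"dx":240,"dy":560,"dz":60,"twist":0},{"claw":1,"dx":240,"dy":560,"dz":60,"twist":0}]' 20
python3 -c "
from h import *
print(np.array(eyes.camera_info('wrist')['T_tool_cam']).round(3), R.from_quat(r.get_state()['eef_rot']).as_matrix().round(3),eyes.camera_info('wrist')['K'])"
```

```text
clock: 1.3
tool_pos: [0.3569, -0.2247, 0.2785]
eef_rot: [0.987, 0.162, 0.0, 0.0]
contact_force: [1.0, -0.0, 0.9]
opening: 1.004
finger_force: 0.0
[[ 0.002 -0.966 -0.258  0.067]
 [ 1.     0.002 -0.    -0.001]
 [ 0.001 -0.258  0.966 -0.146]
 [ 0.     0.     0.     1.   ]] [[ 0.948  0.319  0.001]
 [ 0.319 -0.948 -0.001]
 [ 0.001  0.001 -1.   ]] [[339.91185348   0.         324.04332722]
 [  0.         339.91185348 203.9562904 ]
 [  0.           0.           1.        ]]
```

```bash
python3 -m pendant '[{"claw":1,"dx":180,"dy":210,"dz":0,"twist":0},{"claw":1,"dx":180,"dy":210,"dz":0,"twist":0},{"claw":1,"dx":180,"dy":210,"dz":0,"twist":0},{"claw":1,"dx":180,"dy":210,"dz":0,"twist":0},{"claw":1,"dx":180,"dy":210,"dz":0,"twist":0},{"claw":1,"dx":180,"dy":210,"dz":0,"twist":0},{"claw":1,"dx":180,"dy":210,"dz":0,"twist":0},{"claw":1,"dx":180,"dy":210,"dz":0,"twist":0}]'
cat > dock.py <<'E'
from h import *
import sys
p,d,K,D,W=snap("wrist"); cv2.imwrite(f"pics/{sys.argv[1]}.png",p)
P=cloud(d,K,D,W)
for q,z in {"dock":0,"bay_floor":.008}.items():
    for e in nets.place_of("wrist",q)[:3]:
        uv=np.array(e["position"])*[640,400]; print(q,round(e["confidence"],2),uv.round(),at_z([uv],z,K,D,W)[0].round(4))
m=(abs(P[...,2]-.04)<.006)&(np.hypot(P[...,0]-.515,P[...,1]+.027)<.14)
w=m&(p.min(2)>130)
print("n",m.sum(),w.sum(),np.nanmedian(P[w],0))
n,l,st,c=cv2.connectedComponentsWithStats(w.astype(np.uint8)); k=1+np.argmax(st[1:,4])
uv=np.argwhere(l==k)[:,::-1].astype(float)
Q=at_z(uv,.04,K,D,W)[:,:2].astype(np.float32)
print("top",cv2.minAreaRect(Q), cv2.boxPoints(cv2.minAreaRect(Q)))
E
python3 dock.py dock1
```

```text
clock: 2.1
tool_pos: [0.5359, -0.0165, 0.2777]
eef_rot: [0.987, 0.162, -0.0, 0.0]
contact_force: [-0.0, -0.5, -0.9]
opening: 1.001
finger_force: 0.0
dock 0.76 [324. 183.] [ 0.5172 -0.0226  0.    ]
n 3839 3663 [ 0.52035886 -0.02652254  0.03931632]
top ((0.5207185745239258, -0.02771340310573578), (0.054368872195482254, 0.1671491414308548), 15.314090728759766) [[ 0.47242647  0.04571396]
 [ 0.5165723  -0.11550014]
 [ 0.5690107  -0.10114077]
 [ 0.52486485  0.06007333]]
```

View pics/dock1.png

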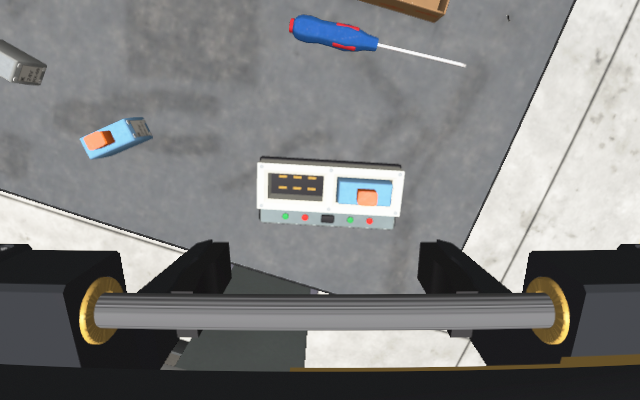

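The wrist view gives a clean dock: the top measures 54.4×167 mm, centred at (0.521,−0.028), yaw 15.3°. The empty bay shows at (296,186). Next is the grey relay.

```bash
python3 -m pendant '[{"claw":1,"dx":5,"dy":390,"dz":0,"twist":0.98},{"claw":1,"dx":5,"dy":390,"dz":0,"twist":0.98},{"claw":1,"dx":5,"dy":390,"dz":0,"twist":0.98},{"claw":1,"dx":5,"dy":390,"dz":0,"twist":0.98},{"claw":1,"dx":5,"dy":390,"dz":0,"twist":0.98},{"claw":1,"dx":5,"dy":390,"dz":0,"twist":0.98},{"claw":1,"dx":5,"dy":390,"dz":0,"twist":0.98},{"claw":1,"dx":5,"dy":390,"dz":0,"twist":0.98}]'
cat > grey.py <<'E'
from h import *
import sys
s=r.get_state(); M=R.from_quat(s["eef_rot"]).as_matrix()
print("tcp",s["tool_pos"].round(4) if hasattr(s["tool_pos"],"round") else s["tool_pos"],"tool y deg",np.degrees(np.arctan2(M[1,1],M[0,1])))
p,d,K,D,W=snap("wrist"); cv2.imwrite(f"pics/{sys.argv[1]}.png",p)
P=cloud(d,K,D,W)
hsv=cv2.cvtColor(p,cv2.COLOR_BGR2HSV)
near=np.hypot(P[...,0]-.54,P[...,1]-.37)<.06
m=near&(abs(P[...,2]-.045)<.005)&(P[...,2]<.2)
cap=near&(abs(P[...,2]-.064)<.005)
for nm,mm,z in (("body",m,.045),("cap",cap,.064)):
    uv=np.argwhere(mm)[:,::-1].astype(float)
    if len(uv)<20: print(nm,len(uv)); continue
    Q=at_z(uv,z,K,D,W)[:,:2].astype(np.float32); print(nm,len(uv),np.median(P[mm],0).round(4),cv2.minAreaRect(Q))
a=near&(P[...,2]>.02)&(P[...,2]<.1)
print("all",cv2.minAreaRect(P[a][:,:2].astype(np.float32)))
b=(np.hypot(P[...,0]-.46,P[...,1]-.4645)<.08)&(P[...,2]>.03)&(P[...,2]<.2)&(p[...,0]>p[...,1])
print("big blue",b.sum(),np.percentile(P[b][:,2],[50,99]) if b.any() else 0,cv2.minAreaRect(P[b][:,:2].astype(np.float32)) if b.any() else 0)
o=(np.hypot(P[...,0]-.46,P[...,1]-.4645)<.08)&(P[...,2]>.03)&(P[...,2]<.2); print(np.percentile(P[o][:,2],99) if o.any() else 0)
E
python3 grey.py grey1
```

```text
clock: 3.05
tool_pos: [0.5411, 0.3749, 0.278]
eef_rot: [0.794, 0.608, 0.0, -0.0]
contact_force: [0.1, -0.9, -0.7]
opening: 1.003
finger_force: 0.0
tcp [0.5411 0.3749 0.278 ] tool y deg -15.16278879629378
body 892 [0.5438 0.3791 0.0444] ((0.5433082580566406, 0.372607558965683), (0.05948919057846069, 0.02603204734623432), 78.38467407226562)
cap 275 [0.5433 0.373  0.0642] ((0.5430145859718323, 0.3724920153617859), (0.020821837708353996, 0.015071233734488487), 75.3142318725586)
all ((0.5433982014656067, 0.37230515480041504), (0.06080841273069382, 0.027600737288594246), 78.15483856201172)
big blue 2279 [0.0609141  0.06376713] ((0.45973268151283264, 0.46513164043426514), (0.037515558302402496, 0.08618201315402985), 62.35979080200195)
0.08947593726502531
```

View pics/grey1.png

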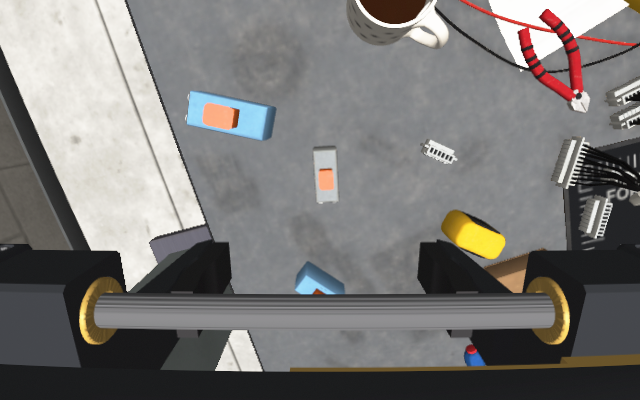

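The grey relay is at (0.5433,0.3725), yaw 78.2°. The large blue decoy's cap top is 89 mm high, which the gripper body clears. I'll descend halfway, measure again, then grip.

```bash
python3 -m pendant '[{"claw":1,"dx":2,"dy":-2.5,"dz":-50,"twist":0.06},{"claw":1,"dx":2,"dy":-2.5,"dz":-100,"twist":0.06},{"claw":1,"dx":2,"dy":-2.5,"dz":-140,"twist":0.06},{"claw":1,"dx":2,"dy":-2.5,"dz":-140,"twist":0.06},{"claw":1,"dx":2,"dy":-2.5,"dz":-140,"twist":0.06}]'; python3 grey.py grey2
```

```text
clock: 3.6
tool_pos: [0.5439, 0.3701, 0.1386]
eef_rot: [0.777, 0.63, -0.0, 0.0]
contact_force: [-0.6, -0.2, 0.2]
opening: 0.999
finger_force: 0.0
tcp [0.5439 0.3701 0.1386] tool y deg -11.885879142782526
body 2071 [0.5445 0.3823 0.0444] ((0.543193519115448, 0.3730922341346741), (0.060392748564481735, 0.025838296860456467), 78.20262908935547)
cap 697 [0.543  0.3729 0.0642] ((0.5429756045341492, 0.3730430603027344), (0.021806377917528152, 0.015008061192929745), 78.20426177978516)
all ((0.5432578921318054, 0.37240707874298096), (0.06251577287912369, 0.026898019015789032), 78.8314437866211)
big blue 6289 [0.06104721 0.1852794 ] ((0.47079676389694214, 0.453749418258667), (0.060958050191402435, 0.12171809375286102), 43.725337982177734)
0.18449634280598737
```

View pics/grey2.png

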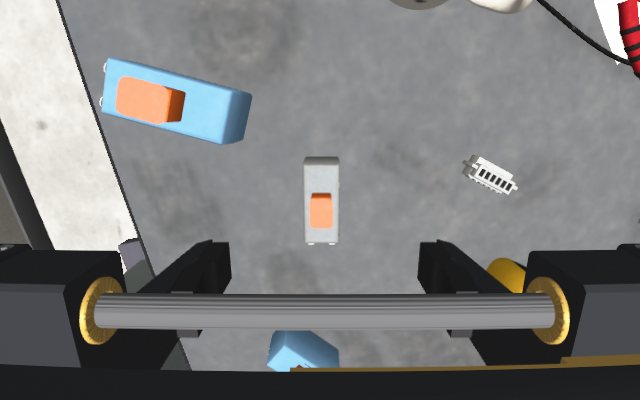

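```bash
python3 -m pendant '[{"claw":1,"dx":-0.5,"dy":2.5,"dz":-50,"twist":0},{"claw":1,"dx":-0.5,"dy":2.5,"dz":-90,"twist":0},{"claw":1,"dx":-0.5,"dy":2.5,"dz":-103,"twist":0},{"claw":1,"dx":-0.5,"dy":2.5,"dz":-103,"twist":0},{"claw":0,"dx":-0.5,"dy":2.5,"dz":-103,"twist":0},{"claw":0,"dx":-0.5,"dy":2.5,"dz":-103,"twist":0},{"claw":0,"dx":-0.5,"dy":2.5,"dz":-103,"twist":0},{"claw":0,"dx":-0.5,"dy":2.5,"dz":-103,"twist":0}]' 25
```

```text
clock: 4.45
tool_pos: [0.5434, 0.374, 0.0362]
eef_rot: [0.776, 0.631, 0.001, 0.0]
contact_force: [0.1, 0.5, 0.3]
opening: 0.659
finger_force: 0.0
```

```bash
python3 -m pendant '[{"claw":0},{"claw":0},{"claw":0},{"claw":0},{"claw":0},{"claw":0},{"claw":0},{"claw":0}]' 25
```

```text
validation failed for argument at $[0]...
```

```bash
python3 -m pendant '[{"claw":0,"dx":0,"dy":0,"dz":0,"twist":0},{"claw":0,"dx":0,"dy":0,"dz":0,"twist":0},{"claw":0,"dx":0,"dy":0,"dz":0,"twist":0},{"claw":0,"dx":0,"dy":0,"dz":0,"twist":0},{"claw":0,"dx":0,"dy":0,"dz":0,"twist":0},{"claw":0,"dx":0,"dy":0,"dz":0,"twist":0},{"claw":0,"dx":0,"dy":0,"dz":0,"twist":0},{"claw":0,"dx":0,"dy":0,"dz":0,"twist":0}]' 25
```

```text
clock: 5.25
tool_pos: [0.5427, 0.3736, 0.0349]
eef_rot: [0.776, 0.631, -0.0, 0.0]
contact_force: [0.4, 0.2, -0.4]
opening: 0.314
finger_force: 25.0
```

```bash
python3 -m pendant '[{"claw":0,"dx":0,"dy":0,"dz":40,"twist":0},{"claw":0,"dx":0,"dy":0,"dz":90,"twist":0},{"claw":0,"dx":0,"dy":0,"dz":125,"twist":0},{"claw":0,"dx":0,"dy":0,"dz":125,"twist":0},{"claw":0,"dx":-7,"dy":-45,"dz":125,"twist":0.1},{"claw":0,"dx":-14,"dy":-90,"dz":125,"twist":0.2},{"claw":0,"dx":-21,"dy":-135,"dz":125,"twist":0.3},{"claw":0,"dx":-28,"dy":-180,"dz":125,"twist":0.4}]'
python3 -m pendant '[{"claw":0,"dx":-6,"dy":-45,"dz":0,"twist":0.073},{"claw":0,"dx":-13,"dy":-85,"dz":0,"twist":0.073},{"claw":0,"dx":-20,"dy":-115,"dz":0,"twist":0.073},{"claw":0,"dx":-20,"dy":-115,"dz":0,"twist":0.073},{"claw":0,"dx":-20,"dy":-115,"dz":0,"twist":0.073}]'
cat >> dock.py <<'E'
s=r.get_state(); M=R.from_quat(s["eef_rot"]).as_matrix(); c=np.array(s["tool_pos"])
print("tcp",c.round(4),"tool y",np.degrees(np.arctan2(M[1,1],M[0,1])))
# dark mouth of the empty bay
L=(p.max(2)<110)&(np.hypot(P[...,0]-.51,P[...,1]-.011)<.045)
n,l,st,cc=cv2.connectedComponentsWithStats(L.astype(np.uint8))
if n>1:
    k=1+np.argmax(st[1:,4]);uv=np.argwhere(l==k)[:,::-1].astype(float)
    print("mouth",st[k],cv2.minAreaRect(at_z(uv,.038,K,D,W)[:,:2].astype(np.float32)))
# held relay's body top, in the tool frame
z0=c[2]+.010
B=(abs(P[...,2]-z0)<.004)&(np.hypot(P[...,0]-c[0],P[...,1]-c[1])<.05)&(np.ptp(p.astype(int),axis=2)<25)
if B.sum()>20:
    q=(P[B]-c)@M; print("held",B.sum(),np.percentile(q,[1,50,99],axis=0).round(4))
E
python3 dock.py dock2
```

```text
clock: 6.05
tool_pos: [0.5137, 0.1915, 0.159]
eef_rot: [0.634, 0.774, -0.001, -0.0]
contact_force: [0.7, -0.6, -0.5]
opening: 0.314
finger_force: 25.0
clock: 6.55
tool_pos: [0.4945, 0.078, 0.1594]
eef_rot: [0.607, 0.794, -0.0, -0.0]
contact_force: [0.1, 0.2, -0.3]
opening: 0.322
finger_force: 25.0
n 1105 1069 [ 0.51387647 -0.05848855  0.03940091]
top ((0.5089443325996399, -0.06592267006635666), (0.011943329125642776, 0.03944265469908714), 15.711365699768066) [[ 0.49785545 -0.04855524]
 [ 0.5085361  -0.08652425]
 [ 0.52003324 -0.0832901 ]
 [ 0.50935256 -0.04532109]]
tcp [0.495  0.0802 0.1598] tool y 15.4145868300078
mouth [357 241   7   1   7] ((0.5340834856033325, 0.05070235952734947), (0.005038519389927387, 1.210719347000122e-07), 15.254425048828125)
held 4356 [[-0.0129 -0.0249 -0.0135]
 [ 0.0117 -0.0002 -0.0094]
 [ 0.0266  0.0247 -0.0063]]
```

View pics/dock2.png

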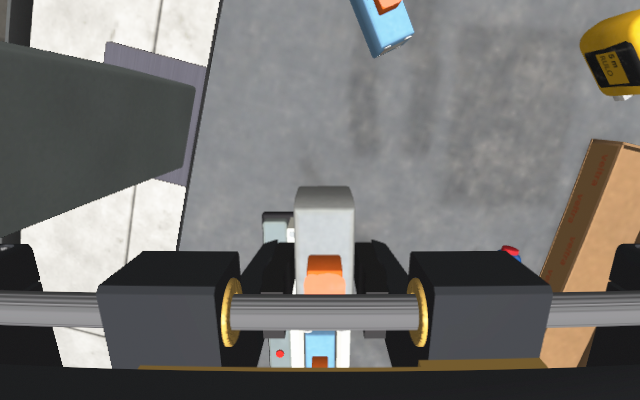

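Held and level, roughly centred on the fingers. The dock lies beneath, mostly hidden. I'll refine the bay from the earlier clean picture and check the held relay's profile.

Run:
```python
from h import *
i=eyes.camera_info("wrist");K=np.array(i["K"]);D=np.array(i["D"],float)
T=np.eye(4);q=np.array([.987,.162,0,0]);T[:3,:3]=R.from_quat(q).as_matrix();T[:3,3]=[.5359,-.0165,.2777]
W=T@np.array(i["T_tool_cam"])
p=cv2.imread("pics/dock1.png")
w=(p.min(2)>140).astype(np.uint8)
n,l,st,c=cv2.connectedComponentsWithStats(w[140:235,240:420]); 
k=1+np.argmax(st[1:,4]); m=np.zeros(w.shape,np.uint8); m[140:235,240:420]=(l==k)
cs,h=cv2.findContours(m,cv2.RETR_CCOMP,cv2.CHAIN_APPROX_NONE)
for a,hh in zip(cs,h[0]):
    if cv2.contourArea(a)>100:
        Q=at_z(a[:,0],.04,K,D,W)[:,:2].astype(np.float32); x=cv2.minAreaRect(Q); print(hh[3],np.round(x[0],4),np.round(x[1],4),round(x[2],2))
s=r.get_state();M=R.from_quat(s["eef_rot"]).as_matrix();c=np.array(s["tool_pos"])
p,d,K,D,W=snap("wrist");P=(cloud(d,K,D,W)-c)@M
for v in range(180,262,4): print(v,P[v,305].round(4),P[v,340].round(4),p[v,324])
```

```text
-1 [ 0.5082 -0.0327] [0.0814 0.1702] 15.34
0 [ 0.4868 -0.0385] [0.0136 0.0178] 18.72
0 [ 0.5266 -0.0728] [0.0203 0.0249] 18.76
0 [ 0.5321 -0.0667] [0.031  0.0649] 15.37
0 [0.511  0.0093] [0.0317 0.0653] 15.21
180 [ 0.0076 -0.0165  0.1604] [0.0076 0.0156 0.1605] [142 141 140]
184 [ 0.0039 -0.0165  0.1602] [0.0042 0.0155 0.1589] [139 138 136]
188 [ 0.0296 -0.009   0.0252] [0.0298 0.009  0.0244] [79 81 80]
192 [ 0.0296 -0.0085  0.0162] [0.0298 0.0086 0.0151] [86 88 88]
196 [ 0.0293 -0.0081  0.0089] [0.0293 0.0083 0.009 ] [100 103 102]
200 [ 0.0294 -0.0077  0.0011] [0.0292 0.008  0.0019] [112 116 115]
204 [ 0.029  -0.0074 -0.0044] [ 0.029   0.0077 -0.0042] [125 129 129]
208 [ 0.0282 -0.0072 -0.0081] [ 0.0283  0.0075 -0.0081] [162 167 165]
212 [ 0.0269 -0.0071 -0.0096] [ 0.0268  0.0075 -0.0089] [208 211 209]
216 [ 0.025  -0.0072 -0.0089] [ 0.0255  0.0075 -0.0104] [214 212 208]
220 [ 0.0237 -0.0071 -0.0106] [ 0.0235  0.0075 -0.0098] [219 217 211]
224 [ 0.0217 -0.0072 -0.0098] [ 0.0215  0.0076 -0.0091] [218 216 211]
228 [ 0.0199 -0.0072 -0.0097] [ 0.0201  0.0076 -0.0101] [216 214 208]
232 [ 0.0184 -0.0072 -0.0104] [ 0.0181  0.0076 -0.0095] [215 213 207]
236 [ 0.0162 -0.0073 -0.0093] [ 0.0166  0.0076 -0.0103] [214 212 208]
240 [ 0.0145 -0.0073 -0.0098] [ 0.0146  0.0076 -0.01  ] [218 216 210]
244 [ 0.0124 -0.0073 -0.009 ] [ 0.0132  0.0076 -0.0111] [214 212 207]
248 [ 0.011  -0.0073 -0.0101] [ 0.0112  0.0077 -0.0105] [218 217 211]
252 [ 0.0089 -0.0074 -0.0096] [ 0.0091  0.0077 -0.0099] [213 212 208]
256 [ 0.0069 -0.0074 -0.0093] [ 0.0083  0.0076 -0.0124] [ 23  59 130]
260 [ 0.0054 -0.0074 -0.0102] [ 0.0084  0.0074 -0.0167] [ 26  68 149]
```

```bash
python3 -m pendant '[{"claw":0,"dx":11,"dy":-42,"dz":0,"twist":0},{"claw":0,"dx":22,"dy":-84,"dz":0,"twist":0},{"claw":0,"dx":36,"dy":-135,"dz":0,"twist":0},{"claw":0,"dx":36,"dy":-135,"dz":0,"twist":0},{"claw":0,"dx":36,"dy":-135,"dz":0,"twist":0}]'
cat > bay.py <<'E'
from h import *
import sys
i=eyes.camera_info("wrist");K=np.array(i["K"]);D=np.array(i["D"],float);Tc=np.array(i["T_tool_cam"])
S=[];I=[]
for k in range(6):
    s=r.get_state();S.append(np.r_[s["tool_pos"],s["eef_rot"]]);I.append(eyes.snapshot("wrist"))
S=np.array(S);print(S.std(0).round(5)); s=S.mean(0)
T=np.eye(4);T[:3,:3]=M=R.from_quat(s[3:]).as_matrix();T[:3,3]=s[:3];W=T@Tc
print("tcp",s[:3].round(4),"tool y",np.degrees(np.arctan2(M[1,1],M[0,1])),"tilt",M[:,2].round(4))
p=np.mean([a for a,_ in I],0).astype(np.uint8);d=np.median([b for _,b in I],0)
cv2.imwrite(f"pics/{sys.argv[1]}.png",p)
P=cloud(d,K,D,W)
w=((p.min(2)>140)&(abs(P[...,2]-.04)<.008)).astype(np.uint8)
print("top z",np.median(P[w>0][:,2]))
w=(p.min(2)>140).astype(np.uint8)
cs,h=cv2.findContours(w,cv2.RETR_CCOMP,cv2.CHAIN_APPROX_NONE)
for a,hh in zip(cs,h[0]):
    if cv2.contourArea(a)>300:
        Q=at_z(a[:,0],.04,K,D,W)[:,:2].astype(np.float32); x=cv2.minAreaRect(Q); print(hh[3],np.round(x[0],4),np.round(x[1],4),round(x[2],2),a[:,0].min(0),a[:,0].max(0))
E
python3 bay.py bay1
```

```text
clock: 7.25
tool_pos: [0.5312, -0.0572, 0.1596]
eef_rot: [0.608, 0.794, 0.0, -0.0]
contact_force: [-0.7, 0.7, 0.1]
opening: 0.316
finger_force: 25.0
[0.00018 0.00119 0.00019 0.00095 0.00072 0.00019 0.00014]
tcp [ 0.5309 -0.0547  0.16  ] tool y 15.418051932543596 tilt [ 2.0e-04  1.2e-03 -1.0e+00]
top z 0.03958703840777278
-1 [ 0.5651 -0.1992] [0.1128 0.0289] 15.53 [257 341] [377 367]
-1 [ 0.3501 -0.2548] [0.0499 0.0455] 15.42 [ 53 327] [111 368]
-1 [ 0.5619 -0.1628] [0.168  0.0118] 15.47 [231 315] [417 326]
-1 [ 0.8036 -0.096 ] [0.0914 0.0125] 15.52 [547 311] [639 324]
-1 [ 0.3161 -0.2307] [0.1005 0.0129] 15.55 [  0 310] [101 324]
-1 [ 0.4144 -0.1167] [0.0282 0.0302] 66.01 [149 212] [190 244]
-1 [ 0.6749 -0.0434] [0.03   0.0395] 5.47 [469 209] [513 250]
-1 [ 0.4562 -0.1004] [0.0294 0.0352] 14.69 [203 207] [239 247]
-1 [ 0.5943 -0.025 ] [0.0318 0.0488] 0.41 [389 154] [431 214]
-1 [ 0.3342 -0.1213] [0.1125 0.1636] 0.18 [ 10 123] [153 291]
-1 [0.5982 0.034 ] [0.0322 0.0278] 26.55 [418  91] [459 133]
-1 [ 0.4351 -0.0385] [0.0737 0.1106] 16.85 [160  72] [259 215]
-1 [0.5477 0.0542] [0.0192 0.0238] 86.37 [366  56] [399  84]
-1 [0.6311 0.0649] [0.0278 0.0433] 25.39 [474  54] [512 114]
-1 [0.5828 0.0647] [0.0218 0.028 ] 62.86 [414  47] [452  90]
-1 [ 0.5202 -0.0375] [0.0885 0.208 ] 15.45 [255  33] [371 293]
182 [0.5094 0.0109] [0.0311 0.0624] 15.51 [298  67] [339 152]
-1 [0.4276 0.0261] [0.0785 0.0483] 47.23 [169  22] [260 108]
-1 [0.5377 0.0796] [0.0173 0.0224] 70.12 [366  11] [392  42]
```

View pics/bay1.png

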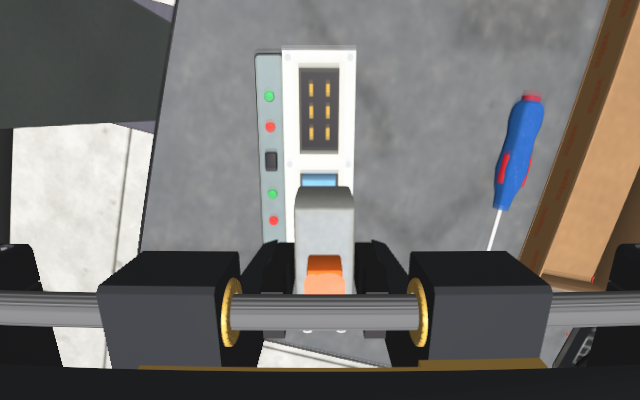

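The bay is clear at columns 299–339, rows 67–152, and the relay is square to it. I'll move over it and down to 10 mm above the mouth.

```bash
python3 -m pendant '[{"claw":0,"dx":-12,"dy":35,"dz":0,"twist":0},{"claw":0,"dx":-22,"dy":67,"dz":0,"twist":0},{"claw":0,"dx":-22,"dy":67,"dz":0,"twist":0},{"claw":0,"dx":-22,"dy":67,"dz":-40,"twist":0},{"claw":0,"dx":-22,"dy":67,"dz":-75,"twist":0},{"claw":0,"dx":-22,"dy":67,"dz":-75,"twist":0},{"claw":0,"dx":-22,"dy":67,"dz":-75,"twist":0}]'
cat > near.py <<'E'
from h import *
import sys
S=[]
for k in range(6):
    p,d,K,D,W=snap(sys.argv[2]); s=r.get_state(); S.append(np.r_[s["tool_pos"],s["eef_rot"],s["contact_force"],s["opening"]])
print(np.mean(S,0).round(4),np.std(S,0)[:3].round(4),s["clock"]); cv2.imwrite(f"pics/{sys.argv[1]}.png",p)
E
python3 near.py near1 wrist
```

```text
clock: 8.25
tool_pos: [0.5087, 0.0108, 0.0852]
eef_rot: [0.606, 0.795, -0.0, -0.0]
contact_force: [-0.0, 0.4, -0.0]
opening: 0.313
finger_force: 25.0
[ 5.097e-01  1.070e-02  8.630e-02  6.067e-01  7.949e-01  9.000e-04
  8.000e-04  7.320e-02 -3.290e-02 -9.561e-01  3.150e-01] [0.0002 0.0002 0.0002] 8.55
```

View pics/near1.png

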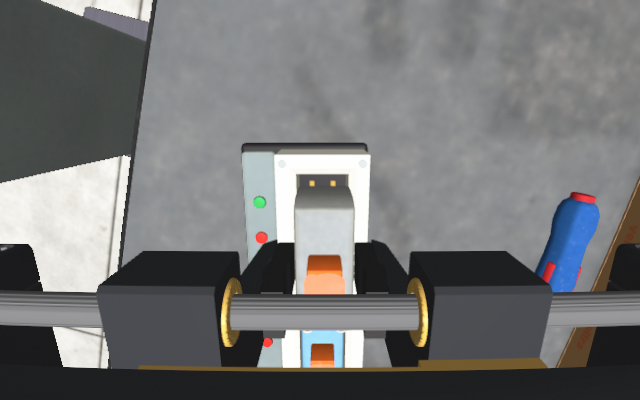

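Run:
```python
from h import *
i=eyes.camera_info("wrist");K=np.array(i["K"]);D=np.array(i["D"],float);Tc=np.array(i["T_tool_cam"])
p=cv2.imread("pics/near1.png").min(2).astype(int)
zt=.0863-.040 # tool z of dock top
def tx(uv): return at_z(uv,zt,K,D,Tc)[:,:2].round(4)
print("rows",[(v,p[v,320]) for v in range(142,190,2)])
print([(v,*tx([[320,v]])[0]) for v in (150,152,154,156,158,170,172,174,176,178)])
print("cols@182",[(u,p[182,u]) for u in range(290,358,2)]); print("cols@165",[(u,p[165,u]) for u in list(range(268,284,2))+list(range(362,378,2))])
print(tx([[296,182],[298,182],[348,182],[350,182],[274,165],[370,165]]))
```

```text
rows [(142, np.int64(105)), (144, np.int64(43)), (146, np.int64(69)), (148, np.int64(94)), (150, np.int64(131)), (152, np.int64(131)), (154, np.int64(184)), (156, np.int64(254)), (158, np.int64(254)), (160, np.int64(254)), (162, np.int64(254)), (164, np.int64(254)), (166, np.int64(254)), (168, np.int64(248)), (170, np.int64(241)), (172, np.int64(242)), (174, np.int64(136)), (176, np.int64(82)), (178, np.int64(82)), (180, np.int64(82)), (182, np.int64(81)), (184, np.int64(81)), (186, np.int64(76)), (188, np.int64(78))]
[(150, np.float64(0.0468), np.float64(-0.0015)), (152, np.float64(0.0457), np.float64(-0.0015)), (154, np.float64(0.0446), np.float64(-0.0015)), (156, np.float64(0.0435), np.float64(-0.0015)), (158, np.float64(0.0423), np.float64(-0.0015)), (170, np.float64(0.0355), np.float64(-0.0015)), (172, np.float64(0.0343), np.float64(-0.0015)), (174, np.float64(0.0332), np.float64(-0.0015)), (176, np.float64(0.032), np.float64(-0.0015)), (178, np.float64(0.0309), np.float64(-0.0015))]
cols@182 [(290, np.int64(250)), (292, np.int64(249)), (294, np.int64(249)), (296, np.int64(167))
[... 418 characters left out ...]
4(83)), (338, np.int64(84)), (340, np.int64(84)), (342, np.int64(85)), (344, np.int64(84)), (346, np.int64(104)), (348, np.int64(179)), (350, np.int64(247)), (352, np.int64(247)), (354, np.int64(247)), (356, np.int64(251))]
cols@165 [(268, np.int64(184)), (270, np.int64(184)), (272, np.int64(180)), (274, np.int64(223)), (276, np.int64(254)), (278, np.int64(241)), (280, np.int64(234)), (282, np.int64(234)), (362, np.int64(234)), (364, np.int64(234)), (366, np.int64(244)), (368, np.int64(253)), (370, np.int64(156)), (372, np.int64(133)), (374, np.int64(137)), (376, np.int64(139))]
[[ 0.0285 -0.0153]
 [ 0.0285 -0.0141]
 [ 0.0286  0.0146]
 [ 0.0286  0.0158]
 [ 0.0383 -0.0276]
 [ 0.0384  0.027 ]]
```

```bash
python3 -m pendant '[{"claw":0,"dx":-0.4,"dy":1.3,"dz":0,"twist":0},{"claw":0,"dx":-0.4,"dy":1.3,"dz":-6,"twist":0},{"claw":0,"dx":-0.4,"dy":1.3,"dz":-12,"twist":0},{"claw":0,"dx":-0.4,"dy":1.3,"dz":-16,"twist":0},{"claw":0,"dx":-0.4,"dy":1.3,"dz":-20,"twist":0},{"claw":0,"dx":-0.4,"dy":1.3,"dz":-24,"twist":0},{"claw":0,"dx":-0.4,"dy":1.3,"dz":-24,"twist":0}]'
```

```text
clock: 9.25
tool_pos: [0.508, 0.0118, 0.0603]
eef_rot: [0.607, 0.795, -0.0, -0.0]
contact_force: [-0.8, 0.2, -0.7]
opening: 0.313
finger_force: 25.0
```

No contact force, and the relay is about 14 mm into the well. Continuing down.

```bash
python3 -m pendant '[{"claw":0,"dx":0,"dy":0,"dz":-4,"twist":0},{"claw":0,"dx":0,"dy":0,"dz":-8,"twist":0},{"claw":0,"dx":0,"dy":0,"dz":-12,"twist":0},{"claw":0,"dx":0,"dy":0,"dz":-15,"twist":0},{"claw":0,"dx":0,"dy":0,"dz":-17,"twist":0},{"claw":0,"dx":0,"dy":0,"dz":-17,"twist":0},{"claw":0,"dx":0,"dy":0,"dz":-17,"twist":0}]'; python3 near.py near2 side
```

```text
clock: 9.95
tool_pos: [0.5084, 0.0119, 0.0439]
eef_rot: [0.607, 0.795, 0.0, 0.0]
contact_force: [-0.2, 0.6, -1.0]
opening: 0.311
finger_force: 25.0
[ 5.085e-01  1.190e-02  4.410e-02  6.067e-01  7.949e-01  1.000e-04
  1.000e-04 -7.040e-02  1.711e-01 -8.299e-01  3.146e-01] [0. 0. 0.] 10.25
```

```bash
python3 -m pendant '[{"claw":0,"dx":0,"dy":0,"dz":-0.7,"twist":0},{"claw":0,"dx":0,"dy":0,"dz":-1.4,"twist":0},{"claw":0,"dx":0,"dy":0,"dz":-1.4,"twist":0},{"claw":0,"dx":0,"dy":0,"dz":-1.4,"twist":0}]'; python3 near.py near3 side
```

```text
clock: 10.65
tool_pos: [0.5084, 0.0119, 0.0427]
eef_rot: [0.607, 0.795, 0.0, 0.0]
contact_force: [-1.1, -1.0, 3.5]
opening: 0.314
finger_force: 25.0
[ 5.0840e-01  1.1900e-02  4.2700e-02  6.0670e-01  7.9500e-01  1.0000e-04
  1.0000e-04 -8.8460e-01  1.2990e-01  4.5206e+00  3.1360e-01] [0. 0. 0.] 10.95
```

A 4.5 N reaction at the expected height means it is on the floor. Releasing and retreating upward.

```bash
python3 -m pendant '[{"claw":0.7,"dx":0,"dy":0,"dz":0,"twist":0},{"claw":0.7,"dx":0,"dy":0,"dz":0,"twist":0},{"claw":0.7,"dx":0,"dy":0,"dz":0,"twist":0},{"claw":0.7,"dx":0,"dy":0,"dz":0,"twist":0},{"claw":0.7,"dx":0,"dy":0,"dz":0,"twist":0},{"claw":0.7,"dx":0,"dy":0,"dz":0,"twist":0},{"claw":0.7,"dx":0,"dy":0,"dz":10,"twist":0},{"claw":0.7,"dx":0,"dy":0,"dz":30,"twist":0}]'
python3 -m pendant '[{"claw":0.7,"dx":0,"dy":0,"dz":40,"twist":0},{"claw":0.7,"dx":0,"dy":0,"dz":80,"twist":0},{"claw":0.7,"dx":10,"dy":-30,"dz":110,"twist":0},{"claw":0.7,"dx":15,"dy":-60,"dz":110,"twist":0},{"claw":0.7,"dx":15,"dy":-60,"dz":110,"twist":0},{"claw":0.7,"dx":15,"dy":-60,"dz":110,"twist":0}]'
python3 bay.py done1 | head -3
python3 - <<'E'
from h import *
p,d,K,D,W=snap("wrist");P=cloud(d,K,D,W)
a=np.radians(15.35);X=np.array([[np.cos(a),np.sin(a)],[-np.sin(a),np.cos(a)]])
q=(P[...,:2]-[.5098,.0107])@X.T; z=P[...,2]
m=(abs(q[...,0])<.011)&(q[...,1]>-.028)&(q[...,1]<.028)&(z>.03)&(z<.06)
A=np.c_[q[m],np.ones(m.sum())]; print(m.sum(),np.median(z[m]),np.linalg.lstsq(A,z[m],rcond=None)[0])
c=(abs(q)<.03).all(-1)&(z>.06)&(z<.09); print("cap",c.sum(),np.median(z[c]))
E
```

```text
clock: 11.75
tool_pos: [0.5075, 0.0118, 0.0724]
eef_rot: [0.606, 0.795, -0.001, -0.001]
contact_force: [-0.5, 1.0, 0.3]
opening: 0.698
finger_force: 0.0
clock: 12.35
tool_pos: [0.523, -0.0488, 0.183]
eef_rot: [0.607, 0.794, 0.0, 0.0]
contact_force: [0.1, 0.8, 0.7]
opening: 0.698
finger_force: 0.0
[6.0e-05 7.5e-04 1.9e-04 5.9e-04 4.5e-04 7.0e-05 1.8e-04]
tcp [ 0.523  -0.0473  0.1827] tool y 15.365353342905728 tilt [-4.e-04  7.e-04 -1.e+00]
top z 0.03954663766410063
1377 0.052783609540410614 [-0.00585726  0.00050851  0.05279201]
cap 603 0.07233427324272468
```

View pics/done1.png

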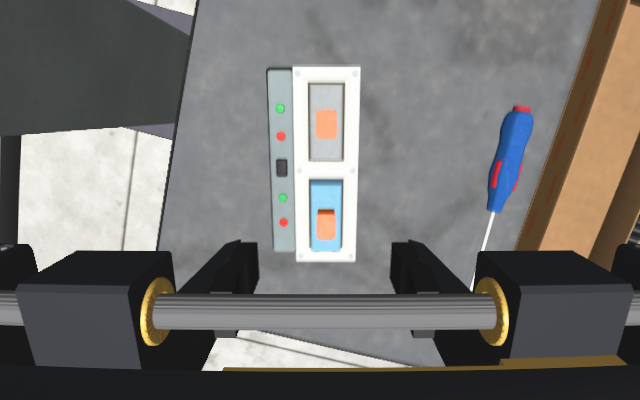

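The grey relay sits in its bay at (326,123). Its body top is at 52.8 mm (home is 53) and its cap at 72.3 mm (home is 72), level and released.

```bash
python3 -c "
from plant import r
print(r.finish_job())"
```

```text
the job is handed in; nothing more can be done
None
```

The grey relay is fully home and upright in the empty bay and released, the loose blue relay was not touched, and the job was handed in at about 13 s on the robot's clock.

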